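# Line up the drone batteries on the desk shelf

### The arm

A 7-joint arm with a two-finger parallel gripper is mounted at the origin on the work surface. World frame = base frame: x ahead of the robot, y to its left, z up, the work surface at z = 0. Lengths are in m, angles in rad, forces in N, time in s.
With the tool pointing down it reaches from about 0.425 to 0.925 m from the base axis. Payload 6.8 kg.
Tool frame: the origin (TCP) lies midway between the tips of the shut fingers; the grasp point (between the pads) lies r.grasp_offset behind it (r.grasp_offset is the distance from the TCP to the grasp point, in m); z points along the fingers, y is the direction in which the jaws open and shut (so a half turn about z gives the same grasp; the last joint's range is limited). The gripper opens to 85 mm and grips with 20 to 120 N. Pads are 22 mm wide; open, the fingers measure 114 mm over their backs; the gripper's body (76 mm by 85 mm) begins 54 mm behind the grasp point. The pads swing forward as they close: fully open they stand 13 mm farther back than shut.
Start: joints at [-1.432, 0.477, 0.022, 1.555, -0.011, 1.109, -0.083], TCP at [0.165, 0.655, 0.231] pointing down, gripper open.
Joint ranges: [-2.96, 2.96], [-0.34, 2.1], [-1.41, 1.46], [0.24, 2.44], [-1.37, 4.51], [0.17, 1.92], [-2.96, 2.96]. Speed limits (rad/s): [2.39, 2.39, 3.14, 3.14, 3.14, 3.14, 3.14].

### API

Orientations are given as a rotation vector (axis times angle).
In Python, from bench import r gives the robot as it stands. The module is installed in compiled form; this text tells all that it offers.
- The arm moves only by the tool send_rows, never from a script. Its argument "moves" is one flat list of numbers, 4 for each row, row after row: the shift along the tool's x, y, z in mm, then the turn about the tool's z in degrees. A call has 1 to 8 rows; each row is the pose to reach, as a shift and turn from the pose commanded when the call began, along the tool's axes at that moment; what a row does not reach only later rows make up. A row lasts 1/8 s, in which the tool goes at most 62.5 mm and 10.7 degrees, less where a joint would pass 70% of its speed; a pose out of reach is approached as far as the arm can. A call with a gripper value outside its range is refused whole. "hand" is the closure, from 0 (fully open) to 1 (shut), set as the call begins (left out, the last holds). The fingers move at their own pace and stop on an object; "newtons" is the grip in N (left out, the last holds). Time passes only in rows, so rows that repeat a pose let the fingers close. It gives the time, the measured TCP pose, the force and the opening at its end, in the units of the state.
- r.get_obs(): the state, without advancing time (a new reading comes with each control period).
- r.grab_frame(name): name is "scene" or "top" or "wrist"; returns a dict with "img" (480x640x3 uint8, red, green, blue), "mtx" (3x3 intrinsics, pixels), "D" ([k1, k2, p1, p2, k3] as OpenCV has them; the pictures are not rectified), "world_to_cam" (4x4, takes a point from world to camera coordinates). Camera axes: x right, y up, looking along -z (the intrinsics and any distortion apply to the point x, -y, -z); pixel columns grow to the right and rows downward; lengths in m; the calibration is good to about 2 mm. A picture is of the moment at which its call begins. There is no depth.
- r.hand_in(): hands the job in, once; it reports no verdict.
The state is a dict: "clock": time; "joints": joint angles; "qvel": joint speeds; "tau": joint torques, N m; "tcp_pos": TCP position; "orientation": TCP orientation; "contact_force": force on the tool from outside, world axes, zero at the start; "moment": the same for the moment, N m; "grip_width": finger opening in m.
Only numpy, scipy, OpenCV 4.12 (cv2) and the standard library are available. Lean on these libraries where they do the work, as an engineer would, in place of code of your own. Each camera call takes 0.05 s, during which the arm holds its last target.

### The job

One tall battery pack already stands on the low desk shelf. Take the two other packs of the same size from the grey mat and set them down (do not drop them) upright on the shelf with it, so that all three make one neat, straight side-by-side row: same facing, wide faces next to each other, fronts in line, gaps narrower than a finger. Leave the pack that already stands there where it is.

Things in the scene. Friction and masses are not known exactly. Their poses are not given: they have to be found in the camera images.
- shelf: Low plywood desk shelf, fixed: a level board 150 mm deep (its x, +x is the far side) and 300 mm long (its y). Origin on the desk under the board's centre; the top of the board is 50 mm above the origin. A lip 8 mm wide and 8 mm high runs along the far (+x) edge; the other edges are open. It stands to the robot's left or right and may be slightly turned.
- row_pack_mid (a point): Tall dark battery pack, grey sleeve, already standing (loose) on the shelf near mid-depth, anywhere along its length; near one end there is room on one side only. 44 (its x) by 34 (its y) by 76 mm tall, with a 3 mm high yellow socket on top. Point: its centre, 38 mm above its underside; z up. The row runs along this pack's y: its 44 by 76 mm faces go next to the neighbours'.
- pack_a_mid (a point): First tall pack to move, same as the one on the shelf: 44 (its x) by 34 (its y) by 76 mm tall, with a 3 mm high yellow socket on top. Point: its centre, 38 mm above its underside; z up. Stands on a 3 mm grey mat on the desk, turned up to 35 degrees; 130 to 250 g. Grip across its 44 mm. Unneeded things on the mat (a 34 by 20 by 52 mm pack, a jar 50 mm tall, a motor 29 mm tall) leave 30 mm free for each finger.
- pack_b_mid (a point): Second tall pack to move, in size and look like the first, also on the mat: 44 (its x) by 34 (its y) by 76 mm tall, with a 3 mm high yellow socket on top. Point: its centre, 38 mm above its underside; z up.
Mind the look-alikes: they are no part of the job. What is shaped like the part that bears pack_b_mid but orange or pink is not meant.

How it is judged:
By the outcome, as a careful person would: the job done as asked, in the order asked, and still so for the second after the job is handed in, with the robot touching nothing.
It also fails if it takes over 64 s, if anything falls off the work surface, if the arm or the gripper's body presses on something with over 40 N, if the wrist force passes 120 N, or if a joint passes its speed limit or range.

## Working session

There is one attempt and no reset: what is moved stays moved. The work goes in short steps, Python scripts to look and compute and a tool call to move; the robot and the scene stay as the last step left them, time stands still between calls to the robot, and variables do not carry over. Pictures are saved under pics/ and viewed, and the job is handed in when it is done.

Besides the shell and the picture viewer there is one more tool, called after "Call:" by a JSON object that holds its "method" and its "body", one argument or row to a line. send_rows: Moves the arm, as the interface text tells. Its arguments: {"type":"object","properties":{"moves":{"type":"array"},"hand":{"type":"number"},"newtons":{"type":"number"}},"required":["moves"]}

```bash
mkdir -p pics
cat > h.py <<'E'
import numpy as np, cv2
from bench import r
E
python3 - <<'E'
from h import *
import pickle
print(r.get_obs(), r.grasp_offset)
d={}
for n in ["scene","top","wrist"]:
    f=r.grab_frame(n); d[n]=f
    cv2.imwrite(f"pics/{n}0.png",f["img"][:,:,::-1])
    print(n,f["mtx"].tolist(),f["D"],np.round(f["world_to_cam"],3).tolist())
pickle.dump(d,open("f0.pkl","wb"))
E
```

```text
{'clock': 0.0, 'joints': array([-1.43210815,  0.47781435,  0.02232331,  1.55647711, -0.01151791,
        1.10928483, -0.08311598]), 'qvel': array([-2.32274664e-04, -4.38922377e-04,  1.13343143e-03, -1.21922533e-05,
       -6.62910456e-04,  8.18397925e-04, -1.13288943e-03]), 'tau': array([ 1.85902776e-03, -5.96444857e+01,  1.60816435e+00, -2.81184822e+01,
        1.22769971e-02,  9.44226631e-03,  3.81025473e-05]), 'tcp_pos': array([0.16474937, 0.65396354, 0.230305  ]), 'orientation': array([-3.86638197e-01, -3.11759417e+00,  2.90979765e-03]), 'contact_force': array([0.25607932, 0.29744142, 0.02814857]), 'moment': array([-0.02672668,  0.04929067,  0.02044799]), 'grip_width': 0.08537999802154533} 0.0187
scene [[557.5916846779269, 0.0, 321.37840106709353], [0.0, 557.5916846779269, 240.9605801163652], [0.0, 0.0, 1.0]] [0.01977977 0.         0.         0.         0.        ] [[0.848, 0.53, -0.019, -0.446], [-0.354, 0.591, 0.725, 0.066], [0.395, -0.608, 0.689, -1.257], [0.0, 0.0, 0.0, 1.0]]
top [[491.4513834330192, 0.0, 317.2540298327265], [0.0, 491.4513834330192, 235.00074415262344], [0.0, 0.0, 1.0]] [-0.10412282  0.          0.          0.          0.        ] [[0.029, -0.999, 0.02, 0.038], [0.997, 0.031, 0.077, -0.495], [-0.077, 0.018, 0.997, -1.092], [0.0, 0.0, 0.0, 1.0]]
wrist [[400.1101740158272, 0.0, 318.88318565673916], [0.0, 400.1101740158272, 240.31984030823216], [0.0, 0.0, 1.0]] [-0.0668482  0.         0.         0.         0.       ] [[0.245, 0.97, -0.002, -0.673], [-0.917, 0.231, -0.326, 0.043], [-0.315, 0.082, 0.945, -0.381], [0.0, 0.0, 0.0, 1.0]]
```

View pics/scene0.png

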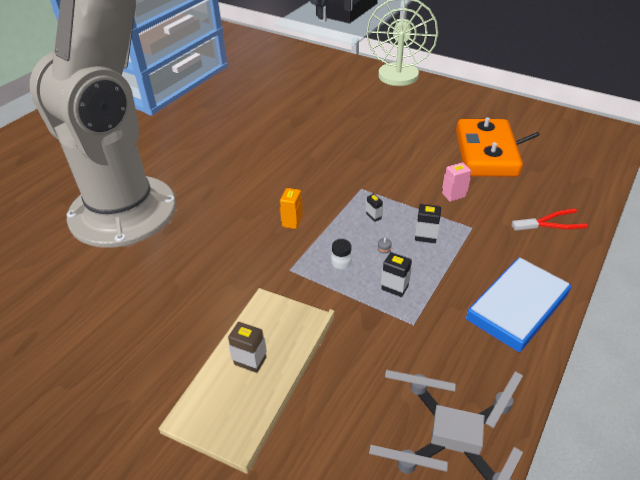

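View pics/top0.png

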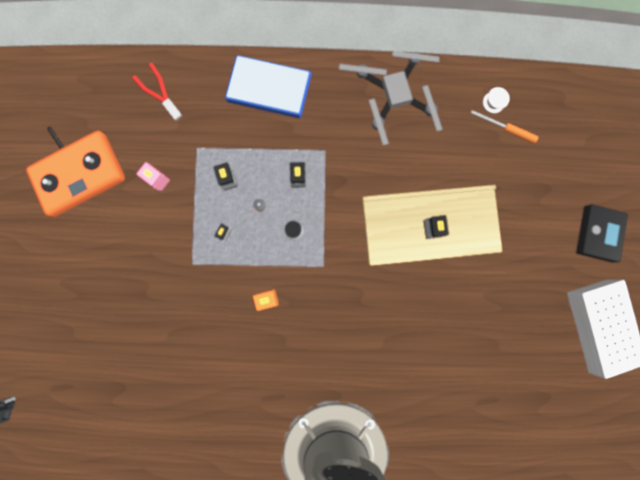

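View pics/wrist0.png

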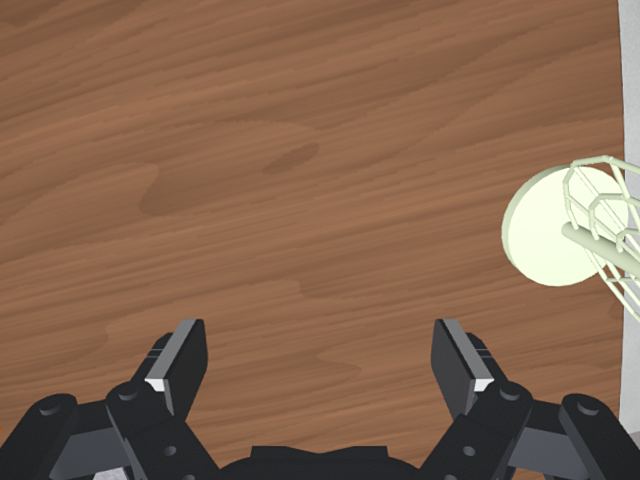

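Candidates for the packs to move, in the top view: dark/grey tall packs at (224,175) and (297,173). The others are the orange one (265,300), the pink one (153,176) and the small dark one (221,232). Next I'll check enlarged crops.

Run:
```python
import pickle,cv2,numpy as np
d=pickle.load(open("f0.pkl","rb"))
t=d["top"]["img"][:,:,::-1]; s=d["scene"]["img"][:,:,::-1]
def crop(im,x,y,w,h,k): return cv2.resize(im[y:y+h,x:x+w],None,fx=k,fy=k,interpolation=cv2.INTER_CUBIC)
a=crop(t,205,150,50,50,8);b=crop(t,275,150,50,50,8)
cv2.imwrite("pics/tc.png",np.hstack([a,b]))
a=crop(t,415,205,50,50,8)
cv2.imwrite("pics/tc2.png",a)
cv2.imwrite("pics/sc.png",np.hstack([crop(s,375,240,50,60,8),crop(s,405,195,50,60,8)]))
cv2.imwrite("pics/sc2.png",crop(s,220,310,60,70,8))
cv2.imwrite("pics/sh.png",crop(t,350,170,160,105,5))
```

```text
(no output)
```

View pics/tc.png

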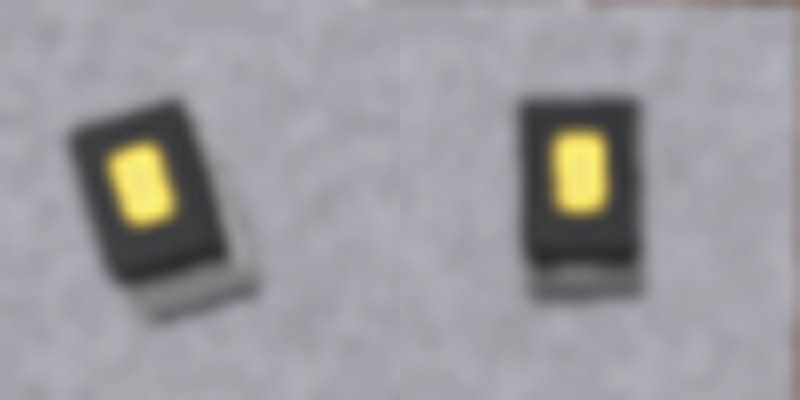

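View pics/tc2.png

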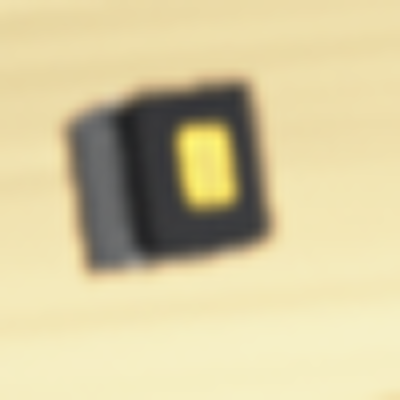

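View pics/sc.png

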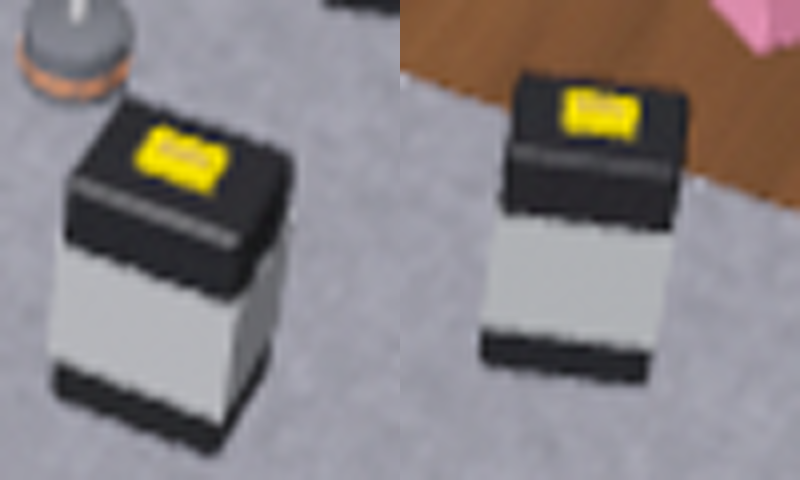

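View pics/sc2.png

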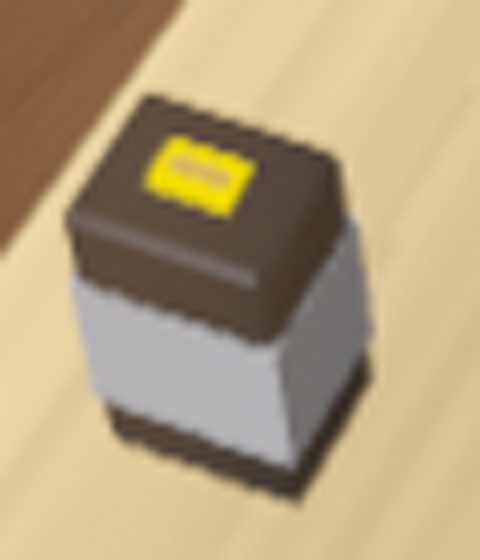

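View pics/sh.png

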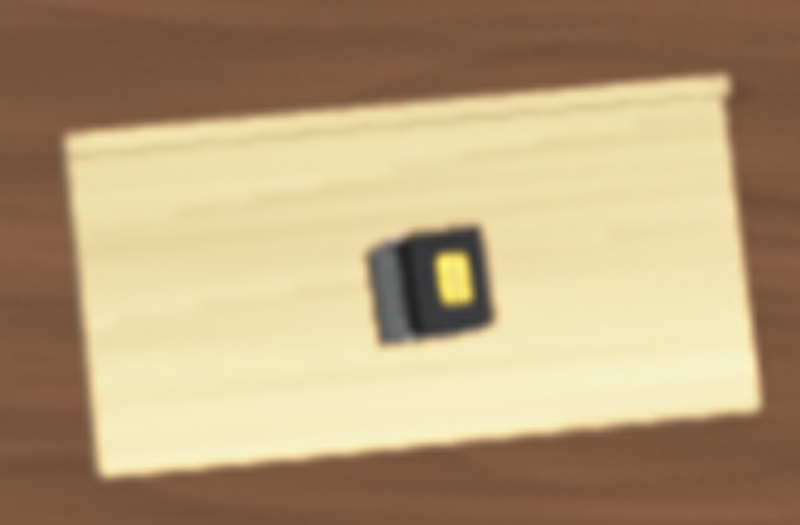

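```bash
cat >> h.py <<'E'
def proj(f,P):
    P=np.atleast_2d(P); W=f["world_to_cam"]; c=P@W[:3,:3].T+W[:3,3]
    c=c*np.array([1,-1,-1])
    return cv2.projectPoints(c.reshape(-1,1,3),np.zeros(3),np.zeros(3),f["mtx"],f["D"])[0].reshape(-1,2)
def ray(f,uv,z):
    u=cv2.undistortPoints(np.array(uv,float).reshape(-1,1,2),f["mtx"],f["D"]).reshape(-1,2)
    W=f["world_to_cam"];R=W[:3,:3];o=-R.T@W[:3,3]
    d=np.c_[u[:,0],-u[:,1],-np.ones(len(u))]@R
    return o+d*((z-o[2])/d[:,2])[:,None]
E
cat > fit.py <<'E'
from h import *
import pickle
from scipy.optimize import least_squares
d=pickle.load(open("f0.pkl","rb"))
cv=lambda p,x0,y0,k=8:[(p[0]+.5)/k-.5+x0,(p[1]+.5)/k-.5+y0]
hx,hy=22,17
N={'tfl':(hx,hy,76),'tfr':(hx,-hy,76),'tnl':(-hx,hy,76),'tnr':(-hx,-hy,76),'bfl':(hx,hy,0),'bfr':(hx,-hy,0),'bnl':(-hx,hy,0),'bnr':(-hx,-hy,0),'s':(0,0,79)}
# top cam: image up=+x, left=+y.  scene: corner names by world
M={
'A':(3,{'top':(205,150,{'tfl':(70,132),'tfr':(183,97),'s':(141,184)}),
  'scene':(405,195,{'tnl':(120,73),'tfl':(288,93),'tnr':(107,152),'tfr':(277,174),'bnr':(80,362),'bfr':(247,384),'s':(200,112)})}),
'B':(3,{'top':(275,150,{'tfl':(118,98),'tfr':(238,98),'s':(180,172)}),
  'scene':(375,240,{'tnl':(125,96),'tfl':(294,155),'tnr':(66,183),'tfr':(238,248),'bnr':(54,397),'bfr':(215,455),'bfl':(270,345),'s':(182,158)})}),
'R':(50,{'top':(415,205,{'tfr':(248,82),'tnr':(272,238),'s':(207,165)}),
  'scene':(220,310,{'tnl':(148,93),'tfl':(338,155),'tnr':(66,213),'tfr':(265,287),'bnr':(118,437),'bfr':(300,505),'bfl':(372,378),'s':(200,177)})}),
}
def P(q,zb,names):
    c,s=np.cos(q[2]),np.sin(q[2]); m=np.array([N[n] for n in names])/1000
    return np.c_[q[0]+c*m[:,0]-s*m[:,1],q[1]+s*m[:,0]+c*m[:,1],m[:,2]+zb/1000]
for k,(zb,vs) in M.items():
  for use in (['top','scene'],['top'],['scene']):
    def res(q):
        o=[]
        for v in use:
            x0,y0,pts=vs[v]
            o.append(proj(d[v],P(q,zb,list(pts)))-np.array([cv(p,x0,y0) for p in pts.values()]))
        return np.vstack(o).ravel()
    x0,y0,pts=vs['top']; g=ray(d['top'],cv(pts['s'],x0,y0),(zb+79)/1000)[0]
    so=least_squares(res,[g[0],g[1],0.1],loss='soft_l1')
    print(k,use,np.round(so.x[:2]*1000,1),round(np.degrees(so.x[2]),1),'rms',round(np.sqrt(np.mean(res(so.x)**2)),2))
    if len(use)==2: print(np.round(res(so.x).reshape(-1,2),1).tolist())
# shelf, top cam, crop 5x at 350,170: board top corners
c=[cv(p,350,170,5) for p in [(65,135),(729,75),(761,410),(100,477)]]
w=ray(d['top'],c,0.05); w[:2]=ray(d['top'],c[:2],0.058); print(np.round(w*1000,0).tolist())
e=w[0]-w[1]; print('yaw far',np.degrees(np.arctan2(-e[0],e[1]))); e=w[3]-w[2]; print('yaw near',np.degrees(np.arctan2(-e[0],e[1])))
E
python3 fit.py
```

```text
A ['top', 'scene'] [617.  264.7] 18.0 rms 0.94
[[-2.0, -0.4], [-1.1, -0.4], [-0.9, 0.3], [-0.3, -0.5], [0.6, 0.1], [-0.7, 0.3], [0.4, 0.8], [-1.0, 1.7], [-0.6, 2.2], [-0.1, 0.4]]
A ['top'] [616.7 261.9] 17.9 rms 0.4
A ['scene'] [616.6 266.8] 19.5 rms 0.69
B ['top', 'scene'] [625.3 104.1] 2.4 rms 1.13
[[-1.4, -0.2], [-0.7, -0.3], [-1.2, 0.2], [-0.2, -0.7], [0.7, -0.1], [-0.6, -0.1], [0.2, 0.2], [-1.4, 0.9], [-0.3, 2.1], [-0.0, 4.0], [-0.1, 0.1]]
B ['top'] [625.2 101.7] 2.5 rms 0.27
B ['scene'] [625.  105.4] 3.7 rms 1.06
R ['top', 'scene'] [ 513.1 -195.3] 9.2 rms 0.85
[[-0.6, -0.8], [-0.5, 0.6], [-1.5, 0.2], [-0.5, -1.2], [1.0, -0.4], [-1.2, 0.4], [-0.3, 0.1], [-1.3, 1.2], [0.3, 1.6], [1.0, 0.7], [0.0, -0.4]]
R ['top'] [ 513.3 -197.1] 9.1 rms 0.54
R ['scene'] [ 513.  -194.8] 9.1 rms 0.83
[[579.0, -44.0, 58.0], [617.0, -343.0, 58.0], [467.0, -361.0, 50.0], [429.0, -63.0, 50.0]]
yaw far 7.258881045674325
yaw near 7.2544010796099165
```

```bash
cat >> h.py <<'E'
from scipy.spatial.transform import Rotation as Ro
def go(x,y,z,jaw):  # mm, deg heading of tool y
    o=r.get_obs(); R=Ro.from_rotvec(o["orientation"]).as_matrix()
    d=R.T@(np.array([x,y,z])-o["tcp_pos"]*1000)
    h=np.degrees(np.arctan2(R[1,1],R[0,1])); t=-((jaw-h+90)%180-90)
    print('t',round(o['clock'],2),'tcp',np.round(o['tcp_pos']*1000,1),'jaw',round(h,2),'tilt',np.round(R[:,2],3),'w',round(o['grip_width']*1000,1),'F',np.round(o['contact_force'],1),'q',np.round(o['joints'],2)); print('shift',np.round(d,1),'turn',round(t,1),'alt',round(t-np.sign(t)*180,1))
E
python3 -c "
from h import *
go(617,264,230,18)"
```

```text
t 0.15 tcp [164.8 654.1 230.5] jaw 75.86 tilt [-0.    -0.001 -1.   ] w 85.4 F [ 0.8 -0.4  0.6] q [-1.43  0.48  0.02  1.56 -0.01  1.11 -0.08]
shift [-533.8 -267.8    1. ] turn 57.9 alt -122.1
```

Call:
{"method": "send_rows", "body": {
  "moves": [-30,-15,0,4,-85,-43,0,10,-140,-70,0,16,-195,-98,0,22,-250,-125,0,28,-305,-153,0,34,-360,-180,0,40,-400,-200,0,45],
  "hand": 0,
  "newtons": 40
}}

```text
clock: 1.15
tcp_pos: [0.506, 0.3601, 0.2313]
orientation: [1.558, 2.727, -0.001]
contact_force: [0.6, 1.1, -0.1]
grip_width: 0.0855
```

```bash
python3 -c "
from h import *
go(617,264,230,18)"
```

```text
t 1.15 tcp [506.  360.1 231.3] jaw 30.54 tilt [ 0.    -0.001 -1.   ] w 85.5 F [ 0.6  1.1 -0.1] q [-0.95  0.4   0.31  1.71 -0.14  1.06 -0.07]
shift [-139.2   46.8    1.4] turn 12.5 alt -167.5
```

Call:
{"method": "send_rows", "body": {
  "moves": [-45,15,0,4,-90,30,0,8,-125,42,0,12,-139,47,0,12.5,-139,47,0,12.5,-139,47,0,12.5]
}}

```text
clock: 1.9
tcp_pos: [0.6141, 0.2698, 0.231]
orientation: [-1.833, -2.549, -0.0]
contact_force: [0.1, -0.1, -0.2]
grip_width: 0.0851
```

Run:
```python
from h import *
import pickle
go(617,264,230,18)
f=r.grab_frame("wrist"); pickle.dump(f,open("w1.pkl","wb"))
im=f["img"][:,:,::-1].copy()
cv2.imwrite("pics/w1.png",im)
```

```text
t 1.9 tcp [614.1 269.8 231. ] jaw 18.55 tilt [-0.001  0.001 -1.   ] w 85.1 F [ 0.1 -0.1 -0.2] q [-0.77  0.49  0.38  1.59 -0.2   1.11 -0.02]
shift [-6.4  0.9  1. ] turn 0.5 alt -179.5
```

View pics/w1.png

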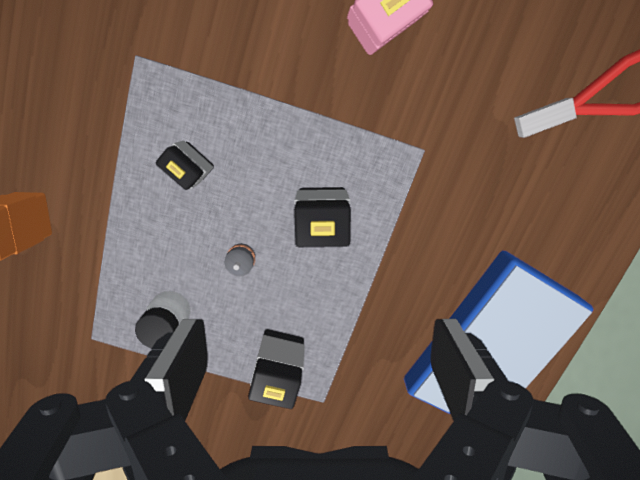

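Run:
```python
from h import *
import pickle
f=pickle.load(open("w1.pkl","rb"))
i=f["img"][:,:,::-1]
c=i[170:260,280:370]; cv2.imwrite("pics/w1c.png",cv2.resize(c,None,fx=6,fy=6,interpolation=cv2.INTER_CUBIC))
for q in [(617,264.7,18),(616.7,261.9,18)]:
  print(proj(f,np.array([q[0],q[1],82])/1000))
print(ray(f,[(322,229)],.082)*1000)
```

```text
[[320.84905656 225.75191386]]
[[319.30675675 228.96069132]]
[[618.65987595 262.52424707  82.        ]]
```

View pics/w1c.png

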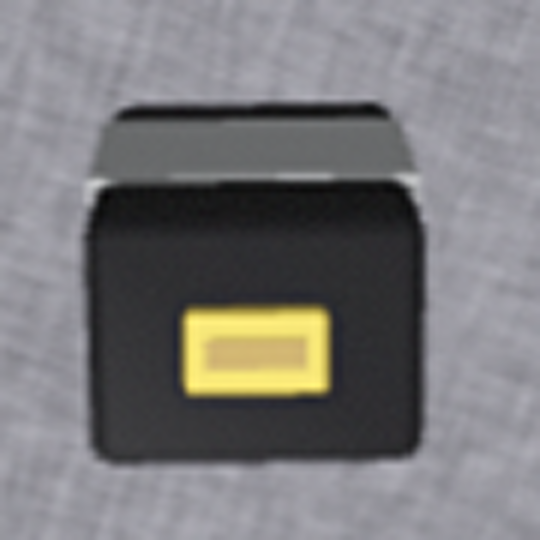

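Run:
```python
from h import *
import pickle
f=pickle.load(open("w1.pkl","rb"))
cv=lambda x,y:[(x+.5)/6-.5+280,(y+.5)/6-.5+170]
w=ray(f,[cv(183,310),cv(330,308),cv(330,391),cv(183,396)],.082)*1000
print(w.mean(0)); e=w[1]-w[0];print(np.degrees(np.arctan2(e[1],e[0]))); e=w[2]-w[3];print(np.degrees(np.arctan2(e[1],e[0])))
w=ray(f,[cv(100,462),cv(420,458)],.078)*1000
e=w[1]-w[0];print(np.degrees(np.arctan2(e[1],e[0])),np.linalg.norm(e))
go(618,262.7,34,18.7)
```

```text
[618.6856272  263.23616046  82.        ]
19.354721810396775
20.59531434256306
19.306007593818634 41.91324752548258
t 1.95 tcp [614.1 269.8 231.2] jaw 18.56 tilt [-0.001  0.001 -1.   ] w 85.3 F [-0.2  0.5  0.8] q [-0.77  0.49  0.38  1.59 -0.2   1.11 -0.02]
shift [ -8.2   1.5 197.2] turn -0.1 alt 179.9
```

Call:
{"method": "send_rows", "body": {
  "moves": [-4,1,20,0,-7.5,1.7,60,-0.6,-7.5,1.7,90,-0.6,-7.5,1.7,120,-0.6,-7.5,1.7,150,-0.6,-7.5,1.7,175,-0.6,-7.5,1.7,190,-0.6,-7.5,1.7,195,-0.6]
}}

```text
clock: 2.95
tcp_pos: [0.6187, 0.2609, 0.035]
orientation: [-1.824, -2.557, 0.003]
contact_force: [-0.4, 0.4, 0.6]
grip_width: 0.085
```

Call:
{"method": "send_rows", "body": {
  "moves": [0,0,0,0,0,0,0,0,0,0,0,0,0,0,0,0,0,0,0,0,0,0,0,0],
  "hand": 1,
  "newtons": 40
}}

```text
clock: 3.7
tcp_pos: [0.6203, 0.2614, 0.0374]
orientation: [1.825, 2.556, 0.003]
contact_force: [-0.7, 0.2, 6.1]
grip_width: 0.0436
```

Run:
```python
from h import *
go(618,263,36,19)
f=r.grab_frame("wrist")
cv2.imwrite("pics/w2.png",f["img"][:,:,::-1])
```

```text
t 3.7 tcp [620.3 261.4  37.4] jaw 18.96 tilt [ 0.001  0.001 -1.   ] w 43.6 F [-0.7  0.2  6.1] q [-0.7   0.71  0.31  1.71 -0.29  0.77  0.07]
shift [ 2.2 -1.6  1.4] turn -0.0 alt 180.0
```

View pics/w2.png

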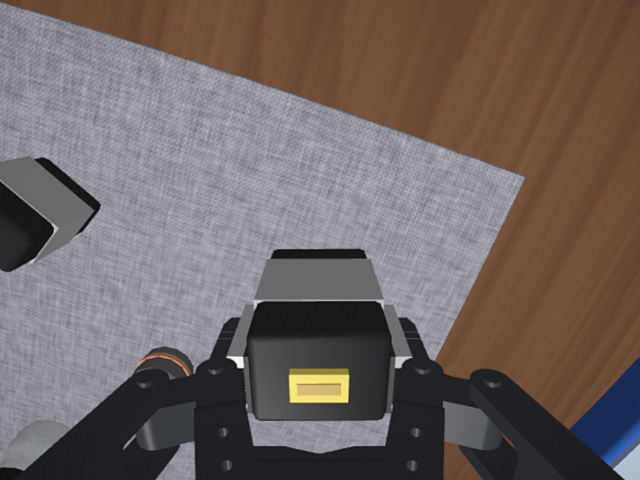

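Run:
```python
from h import *
f=r.grab_frame("wrist"); o=r.get_obs(); R=Ro.from_rotvec(o["orientation"]).as_matrix()
w=ray(f,[(319,386)],.082)[0]; print(w*1000, 'tool rel', R.T@(w-o["tcp_pos"])*1000, 'tool x',R[:,0])
```

```text
[619.12075312 264.20057628  82.        ] tool rel [  3.04075342  -0.09205482 -44.62192279] tool x [-3.24834497e-01  9.45770806e-01  3.64263934e-04]
```

Call:
{"method": "send_rows", "body": {
  "moves": [0,0,-5,0,0,0,-20,0,0,0,-50,0,0,0,-90,0,0,0,-130,0,0,0,-160,0,0,0,-180,0,0,0,-180,0]
}}

```text
clock: 4.8
tcp_pos: [0.6203, 0.2613, 0.2179]
orientation: [1.825, 2.556, 0.004]
contact_force: [-0.0, -1.3, -3.8]
grip_width: 0.0439
```

```bash
python3 -c "
from h import *
c,s=np.cos(np.radians(9.1)),np.sin(np.radians(9.1))
# row dir -y side, pitch 39
x,y=513.1+39*s,-196-39*c
print(x,y)
go(x,y,217,9.1)"
```

```text
519.2681646229249 -234.50913846328555
t 4.8 tcp [620.3 261.3 217.9] jaw 18.95 tilt [ 0.002  0.001 -1.   ] w 43.9 F [-0.  -1.3 -3.8] q [-0.76  0.5   0.38  1.6  -0.21  1.08  0.01]
shift [-436.1 -256.5   -0. ] turn 9.9 alt -170.1
```

Call:
{"method": "send_rows", "body": {
  "moves": [-20,-12,0,1,-70,-41,0,3,-122,-72,0,5,-174,-102,0,7,-226,-133,0,9,-278,-163,0,9.9,-330,-194,0,9.9,-375,-221,0,9.9]
}}

```text
clock: 5.8
tcp_pos: [0.5294, -0.1686, 0.215]
orientation: [-2.041, -2.385, 0.003]
contact_force: [1.0, -0.2, -2.7]
grip_width: 0.0438
```

Call:
{"method": "send_rows", "body": {
  "moves": [-30,-17,0,0,-50,-28,0,0,-61,-35.5,0,0,-61,-35.5,0,0,-61,-35.5,0,0]
}}

```text
clock: 6.42
tcp_pos: [0.5071, -0.2299, 0.2159]
orientation: [-2.037, -2.391, -0.0]
contact_force: [-0.4, 0.2, -3.0]
grip_width: 0.0436
```

Run:
```python
from h import *
import pickle
go(519.3,-234.5,217,9.1)
f=r.grab_frame("wrist"); pickle.dump(f,open("w3.pkl","wb"))
cv2.imwrite("pics/w3.png",f["img"][:,:,::-1])
```

```text
t 6.42 tcp [ 507.1 -229.9  215.9] jaw 9.14 tilt [-0.     0.001 -1.   ] w 43.6 F [-0.4  0.2 -3. ] q [-0.14  0.33  0.57  1.89 -0.21  0.98  0.68]
shift [-6.4 11.3 -1.1] turn 0.0 alt -180.0
```

View pics/w3.png

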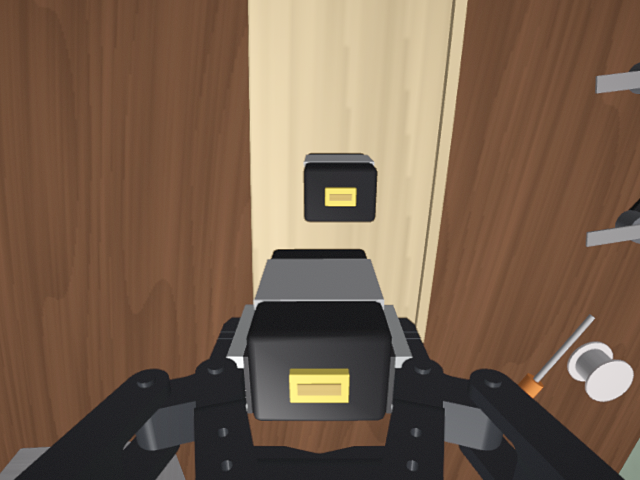

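Run:
```python
from h import *
import pickle
f=pickle.load(open("w3.pkl","rb"));i=f["img"][:,:,::-1]
c=i[145:230,295:385]; cv2.imwrite("pics/w3c.png",cv2.resize(c,None,fx=6,fy=6,interpolation=cv2.INTER_CUBIC))
```

```text
(no output)
```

View pics/w3c.png

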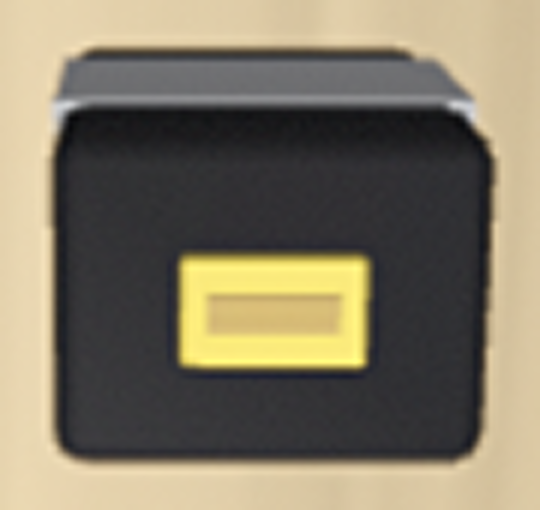

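Run:
```python
from h import *
import pickle
f=pickle.load(open("w3.pkl","rb"))
cv=lambda x,y:[(x+.5)/6-.5+295,(y+.5)/6-.5+145]
a=lambda e:np.degrees(np.arctan2(e[1],e[0]))
w=ray(f,[cv(179,256),cv(371,257),cv(369,368),cv(180,368)],.129)*1000
print(w.mean(0),a(w[1]-w[0]),a(w[2]-w[3]))
C=w.mean(0)
w=ray(f,[cv(62,458),cv(482,458)],.126)*1000; print(a(w[1]-w[0]))
H=ray(f,[(319,386)],(215.9+44.6)/1000)[0]*1000; print('held',H)
w=ray(f,[(289,369.5),(349.5,369.5),(348,403),(290,403)],.2605)*1000;print(a(w[1]-w[0]),a(w[2]-w[3]),w.mean(0))
o=r.get_obs();R=Ro.from_rotvec(o["orientation"]).as_matrix()
print('row in tool rel to held', R.T@(C-H))
i=f["img"][:,:,::-1]
c=i[290:425,240:400]; cv2.imwrite("pics/w3d.png",cv2.resize(c,None,fx=4,fy=4,interpolation=cv2.INTER_CUBIC))
```

```text
[ 514.61465282 -197.49387278  129.        ] 8.867245735780303 9.152759136582551
9.138664403109642
held [ 506.74332355 -226.9982396   260.5       ]
9.137570154259736 9.1452156251049 [ 506.81672525 -227.22749502  260.5       ]
row in tool rel to held [ 27.78790904  12.4996315  131.51542423]
```

View pics/w3d.png

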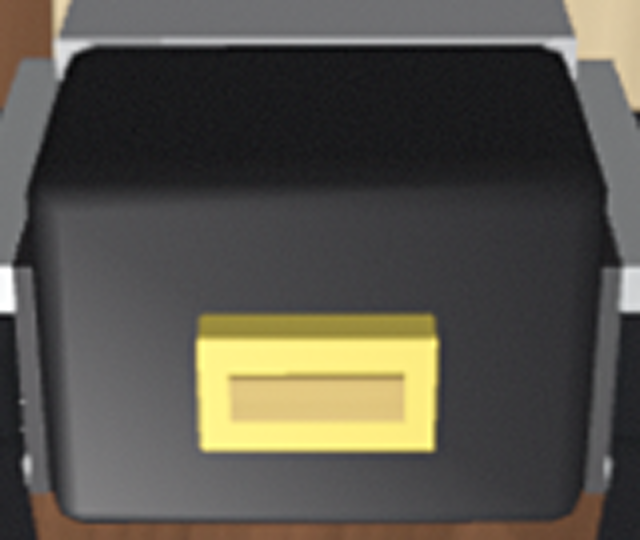

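Call:
{"method": "send_rows", "body": {
  "moves": [-5,6,0,0,-10,12,10,0,-10,12,30,0,-10,12,60,0,-10,12,90,0,-10,12,110,0,-10,12,118,0,-10,12,118,0]
}}

```text
clock: 7.48
tcp_pos: [0.5204, -0.2392, 0.0978]
orientation: [-2.039, -2.39, 0.001]
contact_force: [0.5, -0.5, -2.4]
grip_width: 0.0431
```

Run:
```python
from h import *
import pickle
go(519.3,-234.5,84.4,9.1)
for n in ("wrist","scene","top"):
  f=r.grab_frame(n); pickle.dump(f,open(f"{n}4.pkl","wb"))
  if n=="wrist": cv2.imwrite("pics/w4.png",f["img"][:,:,::-1])
  if n=="scene": cv2.imwrite("pics/s4.png",cv2.resize(f["img"][280:400,180:320,::-1],None,fx=5,fy=5,interpolation=cv2.INTER_CUBIC))
```

```text
t 7.47 tcp [ 520.4 -239.2   97.8] jaw 9.06 tilt [-0.001  0.    -1.   ] w 43.1 F [ 0.5 -0.5 -2.4] q [-0.05  0.52  0.49  1.94 -0.34  0.77  0.79]
shift [ 4.8 -0.3 13.4] turn -0.0 alt 180.0
```

View pics/w4.png

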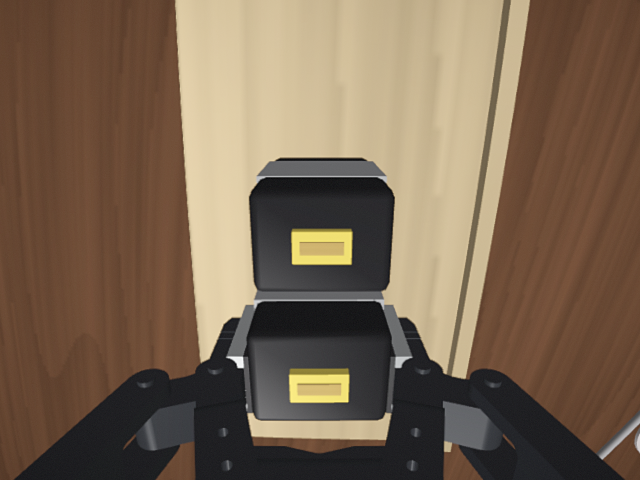

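View pics/s4.png

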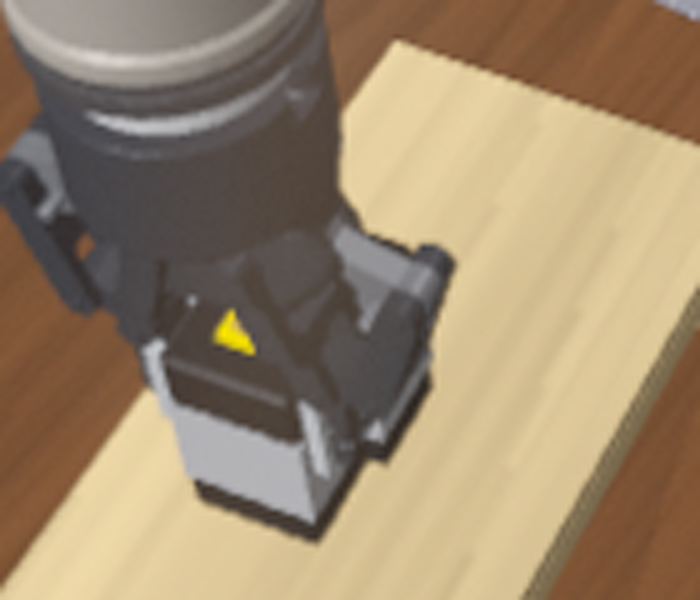

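Run:
```python
from h import *
import pickle
f=pickle.load(open("wrist4.pkl","rb"))
c=f["img"][220:275,270:370,::-1]; cv2.imwrite("pics/w4c.png",cv2.resize(c,None,fx=6,fy=6,interpolation=cv2.INTER_CUBIC))
C=ray(f,[(321.8,247.5)],.129)[0]*1000
H=ray(f,[(319.2,388.3)],(97.8+44.6)/1000)[0]*1000
o=r.get_obs();R=Ro.from_rotvec(o["orientation"]).as_matrix()
print(C,H,R.T@(C-H))
```

```text
[ 514.63030628 -197.32714691  129.        ] [ 520.18419752 -237.07581868  142.4       ] [40.137359    0.75014367 13.37132425]
```

View pics/w4c.png

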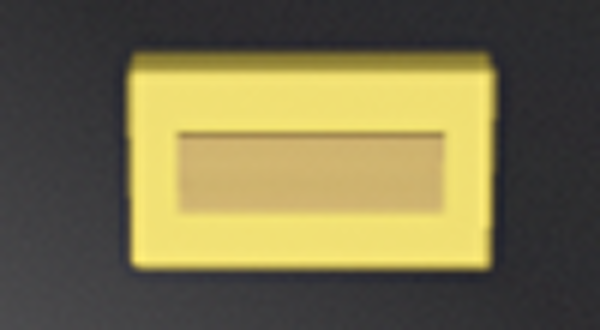

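Call:
{"method": "send_rows", "body": {
  "moves": [1.5,0.8,3,0,1.5,0.8,7,0,1.5,0.8,10,0,1.5,0.8,11,0,1.5,0.8,12,0,1.5,0.8,12.5,0,1.5,0.8,13,0,1.5,0.8,13,0]
}}

```text
clock: 8.62
tcp_pos: [0.5209, -0.2376, 0.0853]
orientation: [2.039, 2.39, 0.0]
contact_force: [0.0, -0.5, -2.0]
grip_width: 0.0436
```

Call:
{"method": "send_rows", "body": {
  "moves": [0,0,0.5,0,0,0,0.5,0,0,0,1,0,0,0,1,0]
}}

```text
clock: 9.12
tcp_pos: [0.5209, -0.2376, 0.0844]
orientation: [-2.039, -2.39, -0.0]
contact_force: [0.0, -0.0, -1.3]
grip_width: 0.0436
```

Call:
{"method": "send_rows", "body": {
  "moves": [0,0,0.5,0,0,0,0.5,0,0,0,1,0,0,0,1,0]
}}

```text
clock: 9.62
tcp_pos: [0.5209, -0.2376, 0.0843]
orientation: [-2.039, -2.39, -0.001]
contact_force: [-4.3, 1.7, 10.0]
grip_width: 0.0431
```

Call:
{"method": "send_rows", "body": {
  "moves": [0,0,-0.5,0,0,0,-0.5,0]
}}

```text
clock: 9.88
tcp_pos: [0.5209, -0.2376, 0.0844]
orientation: [2.039, 2.39, 0.001]
contact_force: [-3.9, 0.8, 6.9]
grip_width: 0.0436
```

Call:
{"method": "send_rows", "body": {
  "moves": [0,0,0,0,0,0,0,0,0,0,0,0,0,0,0,0,0,0,0,0],
  "hand": 0
}}

```text
clock: 10.5
tcp_pos: [0.5209, -0.2376, 0.0837]
orientation: [-2.039, -2.39, 0.0]
contact_force: [0.2, 0.5, -0.5]
grip_width: 0.0855
```

Call:
{"method": "send_rows", "body": {
  "moves": [0,0,-5,0,0,0,-20,0,0,0,-50,0,0,0,-90,0,0,0,-125,0,0,0,-145,0,0,0,-145,0]
}}

```text
clock: 11.38
tcp_pos: [0.5219, -0.2382, 0.2313]
orientation: [2.037, 2.387, 0.003]
contact_force: [-0.4, -0.2, 0.1]
grip_width: 0.0855
```

Run:
```python
from h import *
import pickle
go(625,102,230,2.5)
f=r.grab_frame("wrist"); pickle.dump(f,open("w5.pkl","wb"))
cv2.imwrite("pics/w5.png",f["img"][:,:,::-1])
```

```text
t 11.38 tcp [ 521.9 -238.2  231.3] jaw 9.04 tilt [ 0.004 -0.001 -1.   ] w 85.5 F [-0.4 -0.2  0.1] q [-0.14  0.34  0.58  1.84 -0.22  1.02  0.69]
shift [319.8 155.3   1.5] turn 6.5 alt -173.5
```

View pics/w5.png

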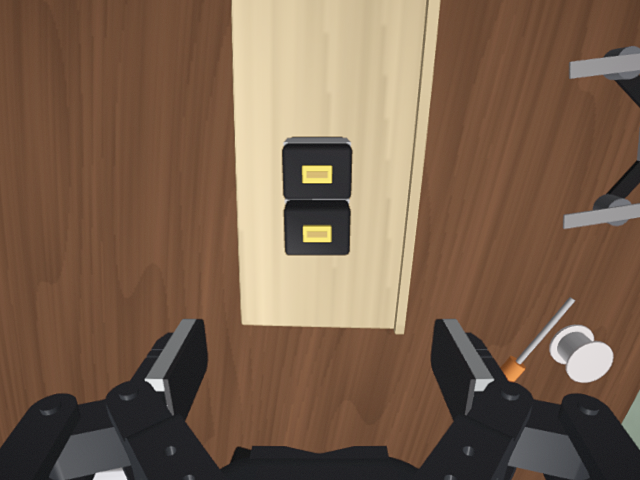

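Call:
{"method": "send_rows", "body": {
  "moves": [25,12,0,1,75,36,0,2,125,61,0,3,175,85,0,4,225,109,0,5,275,133,0,6,310,150,0,6.5,316,155,0,6.5]
}}

```text
clock: 12.42
tcp_pos: [0.6237, 0.1029, 0.2271]
orientation: [-2.164, -2.275, 0.002]
contact_force: [0.7, -1.1, -0.7]
grip_width: 0.0857
```

Call:
{"method": "send_rows", "body": {
  "moves": [0,0,0,0,0,0,0,0]
}}

```text
clock: 12.68
tcp_pos: [0.6238, 0.0965, 0.2286]
orientation: [2.174, 2.267, -0.002]
contact_force: [-0.5, 0.1, -0.6]
grip_width: 0.0857
```

Run:
```python
from h import *
import pickle
g=pickle.load(open("w5.pkl","rb"))
w=ray(g,[(317,174.5),(317,233.5)],.129)*1000; print(w, np.linalg.norm(w[0]-w[1]),np.degrees(np.arctan2(*(w[0]-w[1])[:2])))
go(625,102,230,2.5)
f=r.grab_frame("wrist"); pickle.dump(f,open("w6.pkl","wb"))
cv2.imwrite("pics/w6.png",f["img"][:,:,::-1])
cv2.imwrite("pics/w6c.png",cv2.resize(f["img"][160:260,270:370,::-1],None,fx=6,fy=6,interpolation=cv2.INTER_CUBIC))
```

```text
[[ 514.71733845 -197.75234498  129.        ]
 [ 520.62973197 -235.39093769  129.        ]] 38.10013199614867 -8.927258693437881
t 12.68 tcp [623.8  96.5 228.6] jaw 2.39 tilt [-0.001 -0.001 -1.   ] w 85.7 F [-0.5  0.1 -0.6] q [-0.62  0.44  0.5   1.69 -0.23  1.07 -0.  ]
shift [ 5.4  1.4 -1.4] turn -0.1 alt 179.9
```

View pics/w6.png

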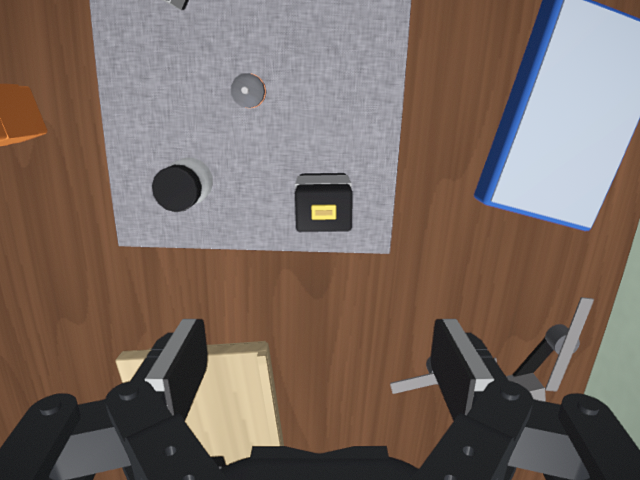

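View pics/w6c.png

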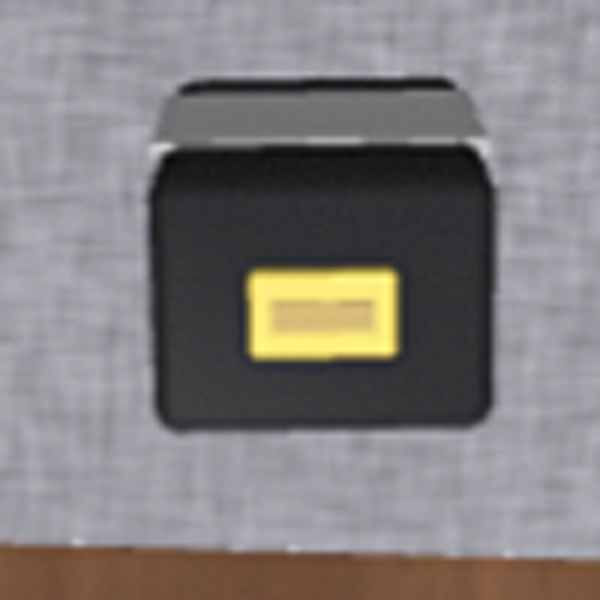

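Run:
```python
from h import *
import pickle
f=pickle.load(open("w6.pkl","rb"))
cv=lambda x,y:[(x+.5)/6-.5+270,(y+.5)/6-.5+160]
a=lambda e:np.degrees(np.arctan2(e[1],e[0]))
w=ray(f,[cv(247,269),cv(400,268),cv(399,355),cv(248,358)],.082)*1000
print(w.mean(0),a(w[1]-w[0]),a(w[2]-w[3]))
C=w.mean(0)
w=ray(f,[cv(165,431),cv(485,428)],.078)*1000; print(a(w[1]-w[0]))
go(C[0],C[1]-2,36,3)
```

```text
[626.98268581 102.29235314  82.        ] 2.769180788512247 3.566829163651927
2.947131613361222
t 12.72 tcp [623.9  96.6 228.8] jaw 2.39 tilt [-0.    -0.001 -1.   ] w 85.2 F [-0.8  0.1 -0.4] q [-0.62  0.44  0.5   1.69 -0.23  1.07 -0.  ]
shift [  3.7   3.3 192.8] turn -0.6 alt 179.4
```

Call:
{"method": "send_rows", "body": {
  "moves": [2,2,20,-0.3,5,3,60,-0.6,5,3,90,-0.6,5,3,120,-0.6,5,3,150,-0.6,5,3,175,-0.6,5,3,188,-0.6,5,3,191,-0.6]
}}

```text
clock: 13.72
tcp_pos: [0.6263, 0.1036, 0.0367]
orientation: [-2.159, -2.281, 0.002]
contact_force: [0.0, 0.7, 0.1]
grip_width: 0.085
```

Call:
{"method": "send_rows", "body": {
  "moves": [0,0,0,0,0,0,0,0,0,0,0,0,0,0,0,0,0,0,0,0,0,0,0,0],
  "hand": 1
}}

```text
clock: 14.48
tcp_pos: [0.6278, 0.1042, 0.0388]
orientation: [2.159, 2.281, 0.002]
contact_force: [-0.7, 0.2, 6.0]
grip_width: 0.0431
```

Run:
```python
from h import *
import pickle
f=r.grab_frame("wrist"); pickle.dump(f,open("w7.pkl","wb"))
go(626,102,36,3)
cv2.imwrite("pics/w7.png",f["img"][:,:,::-1])
```

```text
t 14.53 tcp [627.8 104.2  38.8] jaw 3.16 tilt [ 0.002  0.001 -1.   ] w 43.5 F [0.1 0.6 5.6] q [-0.54  0.67  0.39  1.81 -0.36  0.73  0.1 ]
shift [-2.1 -1.9  2.8] turn 0.2 alt -179.8
```

View pics/w7.png

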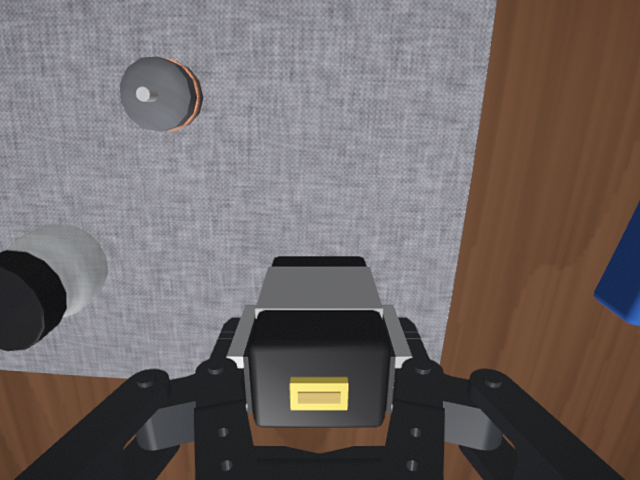

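Call:
{"method": "send_rows", "body": {
  "moves": [0,0,-5,0,0,0,-20,0,0,0,-50,0,0,0,-90,0,0,0,-130,0,0,0,-160,0,0,0,-180,0,0,0,-180,0]
}}

```text
clock: 15.52
tcp_pos: [0.6279, 0.104, 0.22]
orientation: [2.158, 2.28, 0.005]
contact_force: [-0.1, 0.7, -2.1]
grip_width: 0.0438
```

Run:
```python
from h import *
import pickle
f=pickle.load(open("w7.pkl","rb"))
cv2.imwrite("pics/w7c.png",cv2.resize(f["img"][370:430,270:370,::-1],None,fx=6,fy=6,interpolation=cv2.INTER_CUBIC))
go(526.6,-275,219,9)
```

```text
t 15.53 tcp [627.9 104.  220. ] jaw 3.15 tilt [ 0.004  0.001 -1.   ] w 43.8 F [-0.1  0.7 -2.1] q [-0.62  0.45  0.49  1.69 -0.24  1.05  0.01]
shift [-3.728e+02 -1.219e+02  2.000e-01] turn -5.9 alt 174.1
```

View pics/w7c.png

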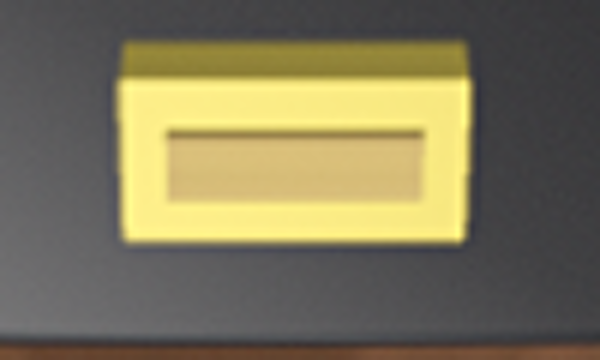

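Call:
{"method": "send_rows", "body": {
  "moves": [-25,-8,0,-1,-80,-26,0,-2,-135,-44,0,-3,-190,-62,0,-4,-245,-80,0,-5,-300,-98,0,-5.9,-345,-113,0,-5.9,-367,-120,0,-5.9]
}}

```text
clock: 16.52
tcp_pos: [0.5249, -0.2722, 0.217]
orientation: [-2.044, -2.384, 0.003]
contact_force: [1.0, 0.4, -2.3]
grip_width: 0.0434
```

Call:
{"method": "send_rows", "body": {
  "moves": [0,0,0,0,0,0,0,0,0,0,0,0]
}}

```text
clock: 16.9
tcp_pos: [0.5279, -0.2672, 0.2174]
orientation: [-2.035, -2.392, -0.001]
contact_force: [0.3, -0.2, -1.6]
grip_width: 0.0435
```

Run:
```python
from h import *
import pickle
go(526.6,-275,219,9)
f=r.grab_frame("wrist"); pickle.dump(f,open("w8.pkl","wb"))
cv2.imwrite("pics/w8.png",f["img"][:,:,::-1])
```

```text
t 16.9 tcp [ 527.9 -267.2  217.4] jaw 9.21 tilt [-0.     0.001 -1.   ] w 43.5 F [ 0.3 -0.2 -1.6] q [-0.07  0.39  0.57  1.8  -0.24  1.01  0.75]
shift [-7.5 -2.6 -1.6] turn 0.2 alt -179.8
```

View pics/w8.png

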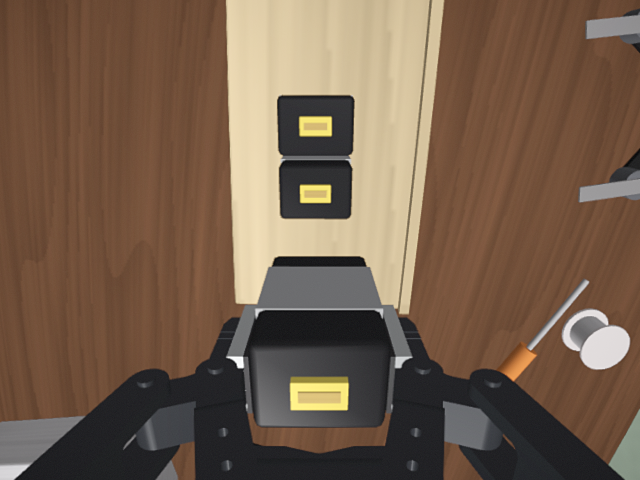

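Run:
```python
from h import *
import pickle
f=pickle.load(open("w8.pkl","rb"))
C=ray(f,[(315.5,126.3),(315.5,194)],.129)*1000
o=r.get_obs();R=Ro.from_rotvec(o["orientation"]).as_matrix()
H=ray(f,[(319,396.4)],(217.4-38.8+82)/1000)[0]*1000
print(C,H,(C-H)@R)
```

```text
[[ 514.73855713 -197.66594831  129.        ]
 [ 520.79652894 -235.79446603  129.        ]] [ 528.35652206 -269.2535717   260.6       ] [[ 72.74825446  -1.97992153 131.65321179]
 [ 34.14165791  -2.09307492 131.62519318]]
```

Call:
{"method": "send_rows", "body": {
  "moves": [-3,-1,0,0.2,-5.5,-2,10,0.2,-5.5,-2,30,0.2,-5.5,-2,60,0.2,-5.5,-2,90,0.2,-5.5,-2,110,0.2,-5.5,-2,119,0.2,-5.5,-2,119,0.2]
}}

```text
clock: 17.95
tcp_pos: [0.5262, -0.2749, 0.0986]
orientation: [-2.043, -2.386, 0.0]
contact_force: [0.2, 0.5, -2.4]
grip_width: 0.0436
```

Run:
```python
from h import *
import pickle
go(526.6,-275,85.8,9)
f=r.grab_frame("wrist"); pickle.dump(f,open("w9.pkl","wb"))
cv2.imwrite("pics/w9.png",cv2.resize(f["img"][90:440,200:440,::-1],None,fx=1.7,fy=1.7))
cv2.imwrite("pics/w9c.png",cv2.resize(f["img"][220:290,270:370,::-1],None,fx=6,fy=6,interpolation=cv2.INTER_CUBIC))
```

```text
t 17.95 tcp [ 526.2 -274.9   98.6] jaw 8.85 tilt [-0.  0. -1.] w 43.6 F [ 0.2  0.5 -2.4] q [ 0.01  0.55  0.49  1.89 -0.35  0.79  0.85]
shift [-0.2  0.4 12.8] turn -0.2 alt 179.8
```

View pics/w9.png

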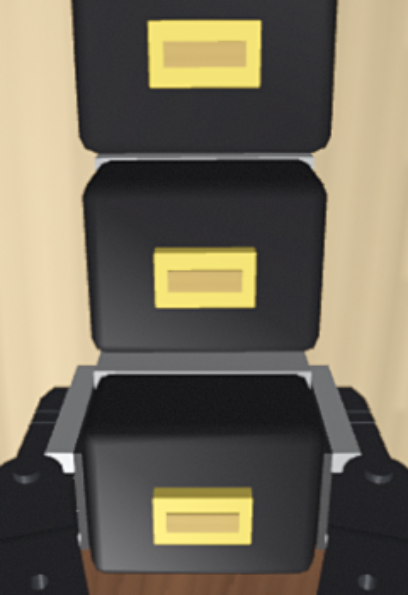

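View pics/w9c.png

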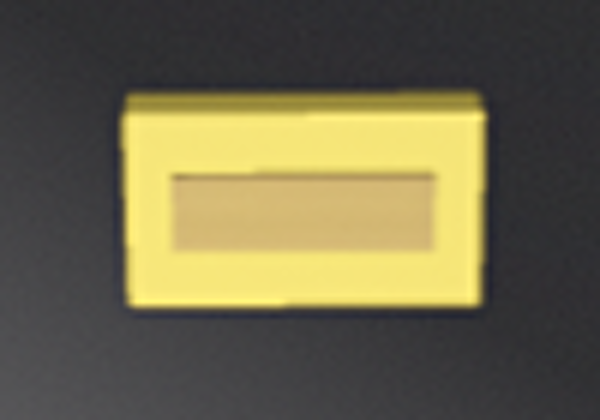

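Run:
```python
from h import *
import pickle
f=pickle.load(open("w9.pkl","rb"))
C=ray(f,[(320.1,121.5),(320.6,254.5)],.129)*1000
o=r.get_obs();R=Ro.from_rotvec(o["orientation"]).as_matrix()
H=ray(f,[(319,396.4)],(98.6-38.8+82)/1000)[0]*1000
print(C,H,(C-H)@R)
```

```text
[[ 514.57845068 -197.4926382   129.        ]
 [ 520.66496345 -235.52073863  129.        ]] [ 526.61323962 -276.92813275  141.8       ] [[80.3479015   0.32160895 12.75873157]
 [41.83614958  0.48477739 12.77872672]]
```

Call:
{"method": "send_rows", "body": {
  "moves": [3.2,0.4,2,-0.2,3.2,0.4,5,-0.2,3.2,0.4,8,-0.2,3.2,0.4,10,-0.2,3.2,0.4,11,-0.2,3.2,0.4,12,-0.2,3.2,0.4,12.7,-0.2,3.2,0.4,12.7,-0.2]
}}

```text
clock: 19.0
tcp_pos: [0.5261, -0.2716, 0.086]
orientation: [-2.039, -2.39, 0.0]
contact_force: [-0.2, 0.9, -1.0]
grip_width: 0.0437
```

Call:
{"method": "send_rows", "body": {
  "moves": [0,0,0.5,0,0,0,0.5,0,0,0,1,0,0,0,1,0]
}}

```text
clock: 19.5
tcp_pos: [0.5262, -0.2716, 0.0858]
orientation: [2.039, 2.39, 0.001]
contact_force: [-2.9, 1.8, 6.6]
grip_width: 0.0436
```

Contact at 6.6 N, so the pack is seated. Releasing now.

Call:
{"method": "send_rows", "body": {
  "moves": [0,0,-0.3,0,0,0,-0.3,0,0,0,-0.3,0,0,0,-0.3,0,0,0,-0.3,0,0,0,-0.3,0],
  "hand": 0
}}

```text
clock: 20.25
tcp_pos: [0.5262, -0.2715, 0.0854]
orientation: [2.039, 2.39, 0.0]
contact_force: [-1.1, -0.2, -0.2]
grip_width: 0.0856
```

Call:
{"method": "send_rows", "body": {
  "moves": [0,0,-5,0,0,0,-20,0,0,0,-50,0,0,0,-90,0,0,0,-125,0,0,0,-150,0,0,0,-150,0,0,0,-150,0]
}}

```text
clock: 21.25
tcp_pos: [0.5258, -0.2712, 0.2351]
orientation: [-2.039, -2.39, -0.0]
contact_force: [-0.8, -0.0, 0.6]
grip_width: 0.0854
```

Run:
```python
from h import *
import pickle
go(526.6,-275,85.8,9)
f=r.grab_frame("wrist"); pickle.dump(f,open("w10.pkl","wb"))
cv2.imwrite("pics/w10.png",cv2.resize(f["img"][40:340,200:440,::-1],None,fx=2,fy=2,interpolation=cv2.INTER_CUBIC))
```

```text
t 21.25 tcp [ 525.8 -271.2  235.1] jaw 9.06 tilt [-0.  0. -1.] w 85.4 F [-0.8 -0.   0.6] q [-0.08  0.37  0.58  1.79 -0.23  1.05  0.75]
shift [ -3.9   0.3 149.3] turn 0.1 alt -179.9
```

View pics/w10.png

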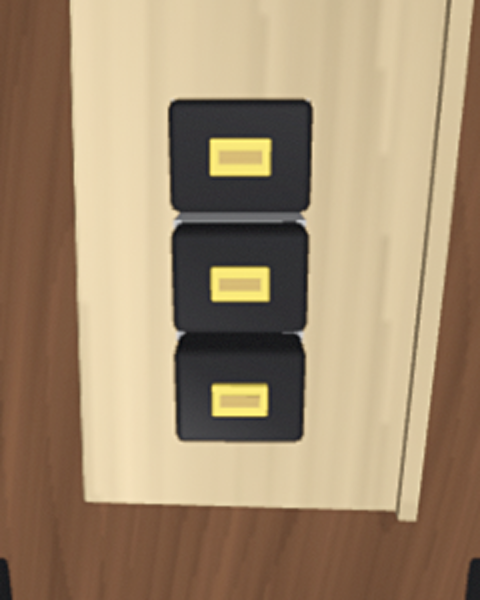

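Run:
```python
from h import *
import pickle
f=pickle.load(open("w10.pkl","rb"))
px=[(200+x/2,40+y/2) for x,y in [(240.5,157),(240,284.5),(239.5,400.5)]]
C=ray(f,px,.129)*1000
R=Ro.from_rotvec(r.get_obs()["orientation"]).as_matrix()
print(C,(C-C[0])@R)
s=r.grab_frame("scene"); cv2.imwrite("pics/s10.png",cv2.resize(s["img"][250:450,150:350,::-1],None,fx=3,fy=3))
```

```text
[[ 514.86117456 -197.71858948  129.        ]
 [ 520.80280376 -235.85962083  129.        ]
 [ 526.71062219 -273.86852129  129.        ]] [[ 0.00000000e+00  0.00000000e+00  0.00000000e+00]
 [-3.86007790e+01 -1.41134028e-01 -3.42107401e-02]
 [-7.70657507e+01 -2.94841310e-01 -6.82843432e-02]]
```

View pics/s10.png

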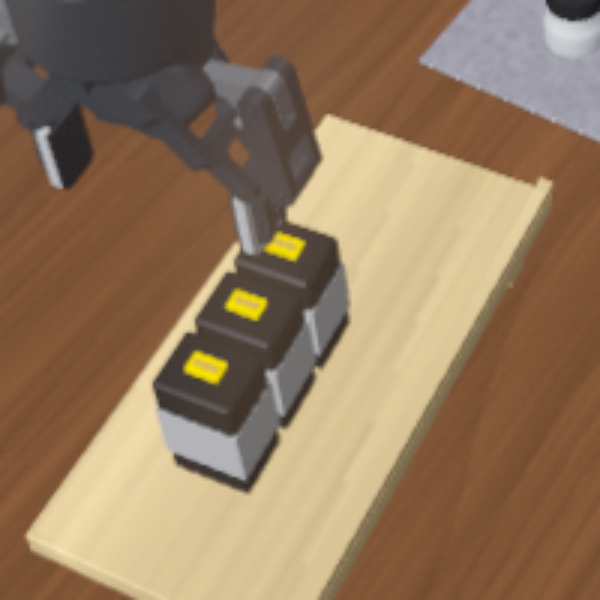

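The row is straight, with about 4.5 mm gaps. All three packs stand upright and the gripper is clear of them.

```bash
python3 -c "
from h import *
print(r.hand_in())"
```

```text
the job is handed in; nothing more can be done
None
```

Both dark/grey packs from the mat now stand upright on the shelf, on the −y side of the pack that was already there. I lowered each one until it touched the board (7–10 N) before letting go. The job was handed in at about 21 s of the allowed 64 s.

- **Spacing:** the last wrist picture gives centre distances of 38.6 and 38.5 mm, so the gaps are about 4.5 mm.
- **Alignment:** the fronts are in line to within about 0.3 mm, with the row running at about 9°, the same as the pack that was already there.
- **Pack already on the shelf:** across the wrist pictures from before and after it stayed within about 0.4 mm, so it did not visibly move.
- **Scene picture:** it shows all three upright with the open gripper clear above them.

The only disagreement was in the first pose estimates. The top and scene cameras differed by 2–5 mm in y, so I corrected every grasp and placement from wrist pictures.

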